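Snap the hardware box lid shut round its rim

TASK

Press the orange snap-fit rim of the blue hardware box's lid down with the fingertips, one section at a time, until all four sections have clicked shut, flush with the grey panel. Start at any section and work round the rim, each next section beside one already shut, never jumping across to the opposite side. Press firmly but without hammering; leave the black handle alone, do not lift, tip or push the box away, and leave the things around it where they are.

Things in the scene. Friction and masses are not known exactly. Their poses are not given: they have to be found in the camera images.
- parts_box: loose blue box (about 1 kg), 190 mm (x) by 150 mm (y), with a clip-on lid: a rigid grey panel, top 74 mm above the bench, and round it an orange snap-fit rim in four straight sections, one per side. Origin: centre of its underside; x to the back section, y to the left one, z up. A yellow band on the wall shows under a section that is open and is hidden once it is shut
- lid_handle: black carry handle, a low bar 64 mm long (along the box's x) in the middle of the lid panel, rising 27 mm above the panel; not to be touched. Origin on the panel at the lid's centre
- rim_front_top (a point): centre of the flat top of the orange rim section on the front (box -x) side, 29 mm wide by 156 mm long along the box's y; it lies at (-83, 0) mm in the box's x, y. Its top is 81 mm above the bench while open, 74 mm (flush with the grey panel) when shut. It moves with the section
- rim_front (a joint): how far that rim section is pressed down, in m: 0 open (standing 7 mm proud), 0.007 shut. It resists with about 9 N, snaps shut by itself once pushed past half way and then stays; let go earlier and it springs back up
- rim_left_top (a point): centre of the flat top of the orange rim section on the left (box +y) side, 29 mm wide by 134 mm long along the box's x; it lies at (0, 63) mm in the box's x, y. Its top is 81 mm above the bench while open, 74 mm (flush with the grey panel) when shut. It moves with the section
- rim_left (a joint): how far that rim section is pressed down, in m: 0 open (standing 7 mm proud), 0.007 shut. It resists with about 9 N, snaps shut by itself once pushed past half way and then stays; let go earlier and it springs back up
- rim_back_top (a point): centre of the flat top of the orange rim section on the back (box +x) side, 29 mm wide by 156 mm long along the box's y; it lies at (83, 0) mm in the box's x, y. Its top is 81 mm above the bench while open, 74 mm (flush with the grey panel) when shut. It moves with the section
- rim_back (a joint): how far that rim section is pressed down, in m: 0 open (standing 7 mm proud), 0.007 shut. It resists with about 9 N, snaps shut by itself once pushed past half way and then stays; let go earlier and it springs back up
- rim_right_top (a point): centre of the flat top of the orange rim section on the right (box -y) side, 29 mm wide by 134 mm long along the box's x; it lies at (0, -63) mm in the box's x, y. Its top is 81 mm above the bench while open, 74 mm (flush with the grey panel) when shut. It moves with the section
- rim_right (a joint): how far that rim section is pressed down, in m: 0 open (standing 7 mm proud), 0.007 shut. It resists with about 9 N, snaps shut by itself once pushed past half way and then stays; let go earlier and it springs back up
- screw_jar: loose round jar with red cap, 56 mm across, 85 mm high; origin under its centre; a bystander
- screwdriver: loose screwdriver lying flat, green handle, 190 mm long; origin near its middle; a bystander
- grinding_wheel: loose spare grinding wheel lying flat, grey ring 100 mm across, 20 mm thick; origin under its centre; a bystander
- wrench: loose steel wrench lying flat, 160 mm long; origin near its middle; a bystander
- steel_offcut: loose dark steel block 40 x 60 x 25 mm; origin under its centre; a bystander
- grease_tin: loose small white tin with yellow band, 52 mm across, 55 mm high; origin under its centre; a bystander
Things that resemble listed ones, but are neither listed nor needed, are in the scene too. Leave any green look-alike of the parts_box alone.

How it is judged:
On the way, in this order (a step that is already met when the one before it is completed fails the run):
1. a first rim section has clicked shut (value of joint any of rim_front, rim_left, rim_back, rim_right above 0.0055 m), for 0.2 s.
2. a second section, beside the first, has clicked shut ((value of joint each of rim_front, rim_left above 0.0055 m or value of joint each of rim_left, rim_back above 0.0055 m or value of joint each of rim_back, rim_right above 0.0055 m or value of joint each of rim_right, rim_front above 0.0055 m)), for 0.2 s.
3. a third section has clicked shut ((value of joint each of rim_front, rim_left, rim_back above 0.0055 m or value of joint each of rim_left, rim_back, rim_right above 0.0055 m or value of joint each of rim_back, rim_right, rim_front above 0.0055 m or value of joint each of rim_right, rim_front, rim_left above 0.0055 m)), for 0.2 s.
4. all four sections have clicked shut (value of joint each of rim_front, rim_left, rim_back, rim_right above 0.0055 m), for 0.2 s.
At the end, for the whole second after the job is handed in: all four rim sections are down by more than 5.5 mm of their 7 mm; the box stands level on the bench, at rest, within 30 mm of where it began; each bystander is within 30 mm of where it began (all of step 4 and distance of each of parts_box, screw_jar, screwdriver, grinding_wheel, wrench, steel_offcut, grease_tin from where it was at the start of the episode below 0.03 m and angle between parts_box's own z axis and vertical below 0.05 rad and height (world z) of parts_box below 0.006 m and linear speed of parts_box below 0.02 m/s); the robot touches nothing.
It fails at once if opposite sections shut while both between them are still open (jumped across) ((value of joint each of rim_front, rim_back above 0.0055 m and value of joint each of rim_left, rim_right below 0.0035 m) or (value of joint each of rim_left, rim_right above 0.0055 m and value of joint each of rim_front, rim_back below 0.0035 m)).
It fails at once if the box is lifted, tipped or pushed more than 40 mm away (distance of parts_box from where it was at the start of the episode above 0.04 m or height (world z) of parts_box above 0.012 m or angle between parts_box's own z axis and vertical above 0.15 rad).
It fails at once if the carry handle is touched with more than 2 N (contact force between any of the arm, the fingers and lid_handle above 2 N).
It fails at once if the box is hammered or leaned on with more than 60 N (contact force between any of the arm, the fingers and parts_box above 60 N).
It fails at once if a bystander is moved or lifted by more than 40 mm (distance of any of screw_jar, screwdriver, grinding_wheel, wrench, steel_offcut, grease_tin from where it was at the start of the episode above 0.04 m).
It also fails if it takes over 48 s, if anything falls off the work surface, if the arm or the gripper's body presses on something with over 40 N, if the wrist force passes 120 N, or if a joint passes its speed limit or range.

ROBOT

A 6-joint arm with a two-finger parallel gripper is mounted at the origin on the work surface. World frame = base frame: x ahead of the robot, y to its left, z up, the work surface at z = 0. Lengths are in m, angles in rad, forces in N, time in s.
With the tool pointing down it reaches from about 0.25 to 0.725 m from the base axis. Payload 4 kg.
Tool frame: the origin (TCP) lies midway between the tips of the shut fingers; the grasp point (between the pads) lies 19 mm behind it; z points along the fingers, y is the direction in which the jaws open and shut (so a half turn about z gives the same grasp; the last joint's range is limited). The gripper opens to 85 mm and grips with 20 to 120 N. Pads are 22 mm wide; open, the fingers measure 114 mm over their backs; the gripper's body (76 mm by 85 mm) begins 54 mm behind the grasp point. The pads swing forward as they close: fully open they stand 13 mm farther back than shut.
Start: joints at [-1.306, 0.241, 0.005, 1.335, 0, 1.571], TCP at [0.131, -0.483, 0.231] pointing down, gripper open.
Joint ranges: [-2.72, 2.72], [-1.05, 1.87], [-1.09, 1.28], [-1.99, 2.15], [-1.42, 1.44], [-3.14, 3.14]. Speed limits (rad/s): [2.79, 2.79, 3.14, 3.14, 3.14, 3.14].

INTERFACE

Orientations are given as a unit quaternion [x, y, z, w].
In Python, from workcell import get_obs, camera, camera_model, job_done, masks_of gives the robot as it stands.
- The arm moves only by the tool jog_arm, never from a script. Its argument "deltas" is a list that holds one entry, the list of rows, each a list of 7 numbers: the shift along the tool's x, y, z in mm, then the turn, a rotation vector about the tool's x, y, z in degrees, then the finger opening in mm, from 0 to 85.4. A call has 1 to 5 rows; each row shifts and turns the pose as measured when the row begins, along the tool's axes as they then stand; what a row does not reach is not made up. A row lasts 1/10 s, in which the tool goes at most 50 mm and 8.59 degrees, less where a joint would pass 70% of its speed; a pose out of reach is approached as far as the arm can. A call with a gripper value outside its range is refused whole. The fingers move at their own pace and stop on an object; the grip force is fixed at half the most. Time passes only in rows, so rows that do not move let the fingers close. It gives the time, the measured TCP pose, the force and the opening at its end, in the units of the state.
- get_obs(): the state, without advancing time (a new reading comes with each control period).
- camera(name): name is "side" or "top" or "wrist"; returns the picture (420x560x3 uint8, red, green, blue); there is no depth.
- camera_model(name): a dict with "fovy" (degrees; the focal length in pixels is half the picture's height over the tangent of half this angle, whatever the lens; pixels are square), "cx", "cy" (the principal point, pixels), "pose" (4x4, takes a point from camera to world coordinates); the wrist camera has in their place "T_tool_cam" (4x4, takes a point from camera to tool coordinates, whose origin is the TCP and whose axes are the flange's). Camera axes: x right, y down, z forward; pixel columns grow to the right and rows downward; lengths in m; the calibration is good to about 2 mm. A picture is of the moment at which its call begins: read the wrist's pose just before it. camera_model takes no time and is no camera call.
- job_done(): hands the job in, once; it reports no verdict.
Trained networks look in the newest picture that a camera, given by its name, has taken for a name from the list of things; names that differ only in an ending like _2 or _b are one class to them, and where a whole thing is asked for, a point or a joint stands for the part that bears it (a point fixed in the world has none). Each returns a list of dicts, best first, with "conf" (0 to 1); they miss things now and then, are a little off and sometimes report something else, mostly with a low value. They report only what shows in the picture. A call takes as long as a camera call. They do not tell look-alikes from the thing itself.
- masks_of(target, camera): "pixels" (420x560 bool, what is visible of it) and "at" ([column, row] in pixels, amid what is visible of it).
The state is a dict: "clock": time; "joint_pos": joint angles; "joint_vel": joint speeds; "tau": joint torques, N m; "eef_pos": TCP position; "tool_rot": TCP orientation; "ft_force": force on the tool from outside, world axes, zero at the start; "ft_torque": the same for the moment, N m; "grip_width": finger opening in m.
Only numpy, scipy, OpenCV 4.12 (cv2) and the standard library are available. Lean on these libraries where they do the work, as an engineer would, in place of code of your own. Each camera call takes 0.05 s, during which the arm holds its last target. There are 200 camera calls.

## Working session

There is one attempt and no reset: what is moved stays moved. The work goes in short steps, Python scripts to look and compute and a tool call to move; the robot and the scene stay as the last step left them, time stands still between calls to the robot, and variables do not carry over. Pictures are saved under pics/ and viewed, about 8 in all and at most 12, crops included, and the job is handed in when it is done.

Besides the shell and the picture viewer there is one more tool, called after "Emit:" as a command line: name --argument value ..., lists and objects as JSON in quotes. jog_arm: Moves the arm, as the interface text tells. Its arguments: {"type":"object","properties":{"deltas":{"type":"array"}},"required":["deltas"]}

```bash
mkdir -p pics; python3 - <<'E'
from workcell import *
import cv2,numpy as np
o=get_obs();print(o)
for n in("top","side"):
    cv2.imwrite(f"pics/{n}0.png",camera(n)[:,:,::-1]);m=camera_model(n);print(n,m)
    for t in ["parts_box","lid_handle","rim_front_top"]:
        print(t,[(round(d['conf'],2),np.round(d['at']),d['pixels'].sum()) for d in masks_of(t,n)])
print(camera_model("wrist"))
E
```

```text
{'clock': 0.0, 'joint_pos': array([-1.30600483e+00,  2.41412304e-01,  3.72330679e-03,  1.33520236e+00,
        2.12346658e-05,  1.57081128e+00]), 'joint_vel': array([-2.16074840e-06, -9.97354116e-04,  1.52699595e-04,  6.67825655e-04,
        2.21007619e-03,  1.28622641e-03]), 'tau': array([ 3.70478920e-04, -3.72313356e+01,  2.52409101e+01,  1.70058408e-02,
        1.49103976e-04,  4.86551045e-06]), 'eef_pos': array([ 0.13069436, -0.48196011,  0.23041295]), 'tool_rot': array([ 9.91248923e-01,  1.32001802e-01, -1.27764814e-04, -1.03974622e-03]), 'ft_force': array([0.10240319, 0.61854779, 0.45048494]), 'ft_torque': array([-0.08275064,  0.00106025, -0.00741768]), 'grip_width': 0.08510095067952377}
top {'fovy': 46.02878799311873, 'cx': 283.12899814985406, 'cy': 201.56581937049057, 'pose': array([[ 2.41650292e-02, -9.80284373e-01,  1.96108640e-01,
         3.84205830e-01],
       [-9.99679352e-01, -2.22102130e-02,  1.21614017e-02,
        -3.24096777e-04],
       [-7.56601738e-03, -1.96339639e-01, -9.80506758e-01,
         1.22773265e+00],
       [ 0.00000000e+00,  0.00000000e+00,  0.00000
[... 628 characters left out ...]
  ]])}
parts_box [(0.66, array([238., 210.]), np.int64(5208)), (0.62, array([203., 207.]), np.int64(623))]
lid_handle [(0.56, array([232., 359.]), np.int64(250)), (0.5, array([241., 210.]), np.int64(5282))]
rim_front_top [(0.59, array([206., 204.]), np.int64(637))]
{'fovy': 64.73239423930592, 'cx': 278.8201989449227, 'cy': 214.38635995078204, 'T_tool_cam': array([[ 1.21255386e-03, -9.60249563e-01, -2.79140299e-01,
         7.03080950e-02],
       [ 9.99999238e-01,  1.09999391e-03,  5.59877121e-04,
         2.55957041e-04],
       [-2.30569133e-04, -2.79140765e-01,  9.60250165e-01,
        -1.42342747e-01],
       [ 0.00000000e+00,  0.00000000e+00,  0.00000000e+00,
         1.00000000e+00]])}
```

View pics/top0.png

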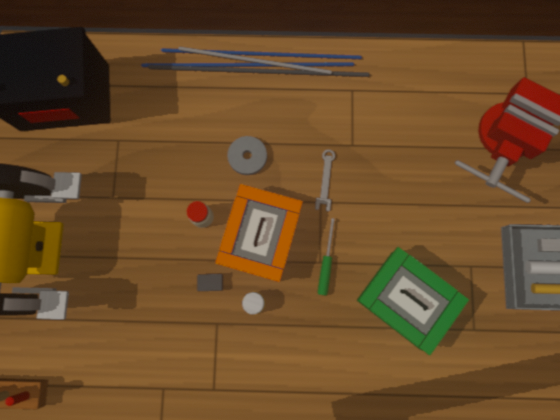

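View pics/side0.png

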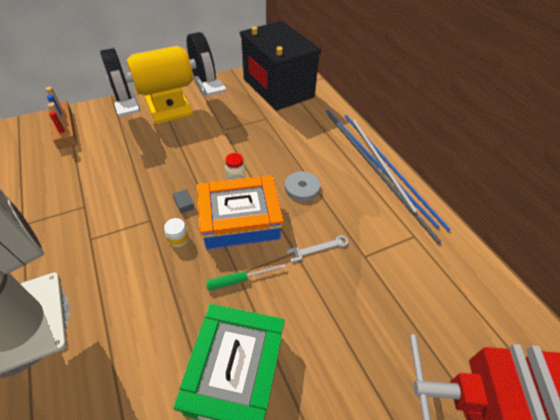

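The top view shows two boxes. The one at (260,234) has an orange rim and blue walls (blue shows in the side view at (240,235)), so it fits the description. The one at (414,299) is the green look-alike. Handle is at (262,232), jar at (198,212), tin at (253,303), screwdriver at (326,260). I'll measure the box and make one enlarged crop to confirm.

```bash
cat > h.py <<'E'
from workcell import *
import cv2,numpy as np
from scipy.spatial.transform import Rotation as R
def K(m): f=210/np.tan(np.radians(m["fovy"]/2)); return np.array([[f,0,m["cx"]],[0,f,m["cy"]],[0,0,1]])
def cam(n):
    m=camera_model(n)
    if n=="wrist":
        o=get_obs();T=np.eye(4);T[:3,:3]=R.from_quat(o["tool_rot"]).as_matrix();T[:3,3]=o["eef_pos"];P=T@m["T_tool_cam"]
    else: P=m["pose"]
    return K(m),P,camera(n)
def plane(px,k,P,z):
    d=(P[:3,:3]@np.linalg.inv(k)@np.c_[px,np.ones(len(px))].T).T
    return (P[:3,3]+d*((z-P[2,3])/d[:,2])[:,None])[:,:2]
def orange(img):
    h=cv2.cvtColor(img,cv2.COLOR_RGB2HSV)
    return cv2.inRange(h,(7,220,190),(20,255,255))
def boxrect(n,z=.081):
    k,P,img=cam(n);m=orange(img)
    m=cv2.morphologyEx(m,cv2.MORPH_OPEN,np.ones((3,3)))
    c=max(cv2.findContours(m,cv2.RETR_EXTERNAL,cv2.CHAIN_APPROX_NONE)[0],key=cv2.contourArea)[:,0].astype(float)
    r=cv2.minAreaRect((plane(c,k,P,z)*1000).astype(np.float32))
    return r,img,m,c
def plan(c,yawx):
    "tool-frame moves from here to the four section centres"
    o=get_obs();M=R.from_quat(o["tool_rot"]).as_matrix()
    ux=np.array([np.cos(yawx),np.sin(yawx)]);uy=np.array([-ux[1],ux[0]])
    for n,(a,b) in dict(front=(-83,0),left=(0,63),back=(83,0),right=(0,-63)).items():
        w=np.r_[np.array(c)+a*ux+b*uy,0]/1000
        d=w-o["eef_pos"]; print(n,w[:2].round(4),"tool delta mm",(M.T@np.r_[d[:2],0]*1000).round(1))
    print("tcp",o["eef_pos"].round(4),"F",o["ft_force"].round(1),"t",o["clock"],"tool x,z",M[:,0].round(3),M[:,2].round(3))
E
python3 - <<'E'
from h import *
r,img,m,c=boxrect("top");print(r,m[c[:,1].astype(int).min():,].sum()/255)
v=img.copy();cv2.drawContours(v,[c.astype(int)],-1,(255,0,255),1)
cv2.imwrite("pics/crop.png",cv2.resize(v[170:320,180:350],None,fx=3.5,fy=3.5)[:,:,::-1])
w,h=r[1];a=np.radians(r[2]);a=a if w>h else a+np.pi/2
a=(a+np.pi/2)%np.pi-np.pi/2
print("yaw",np.degrees(a));plan(r[0],a)
E
```

```text
Traceback (most recent call last):
  File "h.py", line 20, in boxrect
    c=max(cv2.findContours(m,cv2.RETR_EXTERNAL,cv2.CHAIN_APPROX_NONE)[0],key=cv2.contourArea)[:,0].astype(float)
      ~~~^^^^^^^^^^^^^^^^^^^^^^^^^^^^^^^^^^^^^^^^^^^^^^^^^^^^^^^^^^^^^^^^^^^^^^^^^^^^^^^^^^^^
ValueError: max() iterable argument is empty
```

```bash
python3 - <<'E'
import cv2
i=cv2.imread("pics/top0.png");h=cv2.cvtColor(i,cv2.COLOR_BGR2HSV)
for p in[(230,234),(260,193),(250,270),(290,240),(235,200)]:print(p,h[p[1],p[0]])
print("wood",h[320,330],h[180,200],h[300,230])
E
sed -i 's/(7,220,190),(20,255,255)/(7,232,185),(16,255,255)/' h.py
```

```text
(230, 234) [ 16 255 176]
(260, 193) [ 15 255 176]
(250, 270) [ 16 255 176]
(290, 240) [ 16 255 169]
(235, 200) [ 15 255 163]
wood [ 16 162 113] [ 16 162 123] [ 16 158 124]
```

```bash
sed -i 's/(7,232,185),(16,255,255)/(8,225,110),(19,255,255)/' h.py
cat > m.py <<'E'
from h import *
import sys
n=sys.argv[1]
r,img,m,c=boxrect(n);print(r)
v=img.copy();cv2.drawContours(v,[c.astype(int)],-1,(255,0,255),1)
cv2.imwrite(f"pics/crop_{n}.png",(cv2.resize(v[170:320,180:350],None,fx=3.5,fy=3.5) if n=="top" else v)[:,:,::-1])
w,h=r[1];a=np.radians(r[2]);a=a if w>h else a+np.pi/2
a=(a+np.pi/2)%np.pi-np.pi/2
print("yaw",np.degrees(a));plan(r[0],a)
E
python3 m.py top
```

```text
((556.3853759765625, 64.53019714355469), (156.20750427246094, 164.49362182617188), 75.47761535644531)
yaw -14.52238464355468
front [0.476  0.0853] tool delta mm [ 481.8 -457.8    0. ]
left [0.5722 0.1255] tool delta mm [ 585.1 -471.4    0. ]
back [0.6367 0.0437] tool delta mm [ 626.  -375.6    0. ]
right [0.5406 0.0035] tool delta mm [ 522.7 -361.9    0. ]
tcp [ 0.1308 -0.4826  0.2313] F [-0.3 -0.5 -0.8] t 0.5 tool x,z [ 0.965  0.262 -0.   ] [-0.  0. -1.]
```

View pics/crop_top.png

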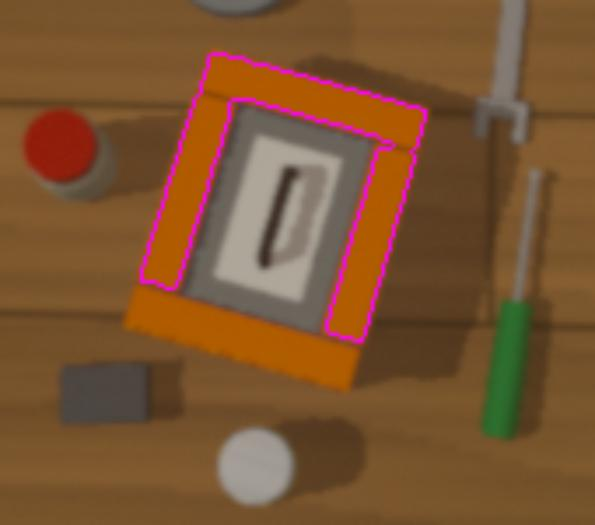

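The crop confirms an orange-rimmed lid with grey panel and black handle, yawed about -14.5°. My contour missed the front section across a seam, so I'll close the mask and re-measure.

```bash
sed -i 's/m=cv2.morphologyEx(m,cv2.MORPH_OPEN,np.ones((3,3)))/m=cv2.morphologyEx(cv2.morphologyEx(m,cv2.MORPH_OPEN,np.ones((3,3))),cv2.MORPH_CLOSE,np.ones((7,7)))/' h.py
python3 m.py top
```

```text
((541.0810546875, 68.70218658447266), (156.60009765625, 196.3988800048828), 75.47225952148438)
yaw -14.527740478515604
front [0.4607 0.0895] tool delta mm [ 468.1 -465.8    0. ]
left [0.5569 0.1297] tool delta mm [ 571.4 -479.4    0. ]
back [0.6214 0.0479] tool delta mm [ 612.3 -383.6    0. ]
right [0.5253 0.0077] tool delta mm [ 509. -370.    0.]
tcp [ 0.1308 -0.4826  0.2313] F [-1.1 -0.2  0.7] t 0.55 tool x,z [ 0.965  0.262 -0.   ] [-0.  0. -1.]
```

Emit:
jog_arm --deltas '[[[40,-29,0,0,0,0,0],[40,-29,0,0,0,0,0],[40,-29,0,0,0,0,0],[40,-29,0,0,0,0,0],[40,-29,0,0,0,0,0]]]'

```text
clock: 1.05
eef_pos: [0.2874, -0.2917, 0.2305]
tool_rot: [0.992, 0.125, 0.001, 0.002]
ft_force: [1.6, -0.1, 1.3]
grip_width: 0.0124
```

Emit:
jog_arm --deltas '[[[40,-29,0,0,0,0,0],[40,-29,0,0,0,0,0],[40,-29,0,0,0,0,0],[40,-29,0,0,0,0,0],[40,-29,0,0,0,0,0]]]'

```text
clock: 1.55
eef_pos: [0.4465, -0.0982, 0.232]
tool_rot: [0.992, 0.124, 0.003, 0.004]
ft_force: [0.6, -0.6, 0.3]
grip_width: -0.0001
```

Emit:
jog_arm --deltas '[[[0,0,20,0,0,7.4,0],[0,0,20,0,0,7.4,0],[0,0,20,0,0,7.4,0],[0,0,20,0,0,7.4,0],[0,0,0,0,0,0,0]]]'

```text
clock: 2.05
eef_pos: [0.4494, -0.1083, 0.1506]
tool_rot: [0.993, -0.121, 0.008, -0.005]
ft_force: [-0.7, -0.9, 0.4]
grip_width: -0.0001
```

```bash
cat > p.py <<'E'
from h import *
plan((541,68.7),np.radians(-14.53))
E
python3 p.py
```

```text
front [0.4607 0.0895] tool delta mm [ -36.7 -194.7    1.9]
left [0.5568 0.1297] tool delta mm [  47.  -256.8    3.8]
back [0.6213 0.0479] tool delta mm [ 129.3 -192.9    4.2]
right [0.5252 0.0077] tool delta mm [  45.6 -130.8    2.3]
tcp [ 0.4494 -0.1083  0.1506] F [-0.7 -0.9  0.4] t 2.05 tool x,z [ 0.97  -0.241  0.014] [ 0.017  0.009 -1.   ]
```

Emit:
jog_arm --deltas '[[[15,-44,0,0,0,0,0],[15,-44,0,0,0,0,0],[15,-43,0,0,0,0,0],[0,0,20,0,0,0,0],[0,0,20,0,0,0,0]]]'

```text
clock: 2.55
eef_pos: [0.5157, -0.0536, 0.1212]
tool_rot: [0.997, -0.072, 0.015, -0.034]
ft_force: [-0.1, 0.4, -0.4]
grip_width: 0.0001
```

```bash
python3 p.py; python3 m.py wrist
```

```text
front [0.4607 0.0895] tool delta mm [ -75.  -133.5    7.6]
left [0.5568 0.1297] tool delta mm [  14.4 -186.8   13.5]
back [0.6213 0.0479] tool delta mm [  89.9 -115.1   10.3]
right [0.5252 0.0077] tool delta mm [  0.6 -61.9   4.4]
tcp [ 0.5157 -0.0536  0.1212] F [-0.1  0.4 -0.4] t 2.55 tool x,z [ 0.989 -0.144  0.024] [ 0.034  0.066 -0.997]Traceback (most recent call last):
  File "m.py", line 4, in <module>
    r,img,m,c=boxrect(n);print(r)
              ~~~~~~~^^^
  File "h.py", line 20, in boxrect
    c=max(cv2.findContours(m,cv2.RETR_EXTERNAL,cv2.CHAIN_APPROX_NONE)[0],key=cv2.contourArea)[:,0].astype(float)
      ~~~^^^^^^^^^^^^^^^^^^^^^^^^^^^^^^^^^^^^^^^^^^^^^^^^^^^^^^^^^^^^^^^^^^^^^^^^^^^^^^^^^^^^
ValueError: max() iterable argument is empty
```

```bash
cat >> p.py <<'E'
o=get_obs();a=np.radians(-14.53)
D=np.array([[np.cos(a),np.sin(a),0],[np.sin(a),-np.cos(a),0],[0,0,-1]])
print("turn deg",np.degrees((R.from_quat(o["tool_rot"]).inv()*R.from_matrix(D)).as_rotvec()).round(2))
E
python3 p.py|tail -1
```

```text
turn deg [-4.11 -0.93  6.32]
```

Emit:
jog_arm --deltas '[[[0,0,0,-4.1,-0.9,6.3,0],[0,0,0,0,0,0,0]]]'

```text
clock: 2.8
eef_pos: [0.5064, -0.0913, 0.1188]
tool_rot: [0.995, -0.098, 0.001, -0.015]
ft_force: [-0.1, 0.7, 0.1]
grip_width: -0.0
```

```bash
python3 p.py
```

```text
front [0.4607 0.0895] tool delta mm [ -80.  -168.4    5.3]
left [0.5568 0.1297] tool delta mm [   6.5 -226.5    6.9]
back [0.6213 0.0479] tool delta mm [  85.7 -158.8    4.7]
right [0.5252 0.0077] tool delta mm [  -0.8 -100.7    3.1]
tcp [ 0.5064 -0.0913  0.1188] F [-0.1  0.7  0.1] t 2.8 tool x,z [ 0.981 -0.195 -0.002] [ 0.004  0.03  -1.   ]
turn deg [-1.73  0.16  3.31]
```

Emit:
jog_arm --deltas '[[[0,0,0,-1.7,0.2,3.3,0],[0,0,0,0,0,0,0],[0,-20,0,0,0,0,0],[0,-20,0,0,0,0,0],[0,0,0,0,0,0,0]]]'

```text
clock: 3.3
eef_pos: [0.509, -0.0878, 0.1238]
tool_rot: [0.995, -0.096, 0.004, -0.018]
ft_force: [0.6, -0.2, -0.6]
grip_width: -0.0002
```

```bash
python3 p.py|tail -3
```

```text
right [0.5252 0.0077] tool delta mm [ -2.4 -96.8   3.6]
tcp [ 0.509  -0.0878  0.1238] F [ 0.6 -0.2 -0.6] t 3.3 tool x,z [ 0.982 -0.191  0.005] [ 0.012  0.036 -0.999]
turn deg [-2.16 -0.23  3.5 ]
```

```bash
python3 - <<'E'
from h import *
o=get_obs();print(o["joint_pos"].round(3),o["joint_vel"].round(3),o["tau"].round(2))
cv2.imwrite("pics/side1.png",camera("side")[:,:,::-1])
E
```

```text
[-0.193  0.341 -0.148  1.076  0.038  3.141] [ 0.005 -0.006  0.001  0.004 -0.005 -0.   ] [-4.000e-02 -3.988e+01  2.311e+01 -2.000e-02  2.000e-01 -0.000e+00]
```

View pics/side1.png

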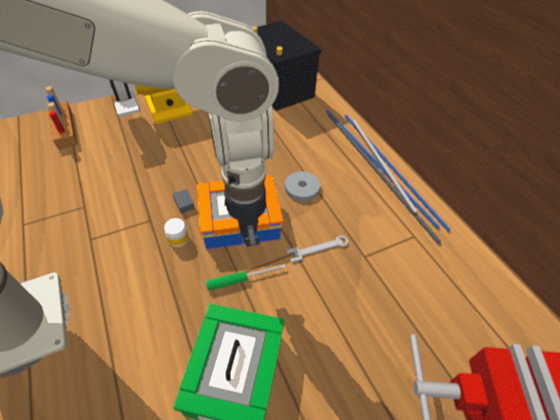

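Joint 6 is at its 3.14 limit. I'll turn the tool back by a quarter turn, which fits the box equally well.

Emit:
jog_arm --deltas '[[[0,0,-10,0,0,-8,0],[0,0,-10,0,0,-8,0],[0,0,0,0,0,-8,0],[0,0,0,0,0,-8,0],[0,0,0,0,0,-8,0]]]'

```text
clock: 3.85
eef_pos: [0.5088, -0.0858, 0.1447]
tool_rot: [0.964, 0.266, 0.01, -0.016]
ft_force: [0.5, 0.5, -0.1]
grip_width: 0.0002
```

Emit:
jog_arm --deltas '[[[0,0,0,0,0,-8,0],[0,0,0,0,0,-8,0],[0,0,0,0,0,-8,0],[0,0,0,0,0,-8,0],[0,0,0,0,0,-8,0]]]'

```text
clock: 4.35
eef_pos: [0.5088, -0.0832, 0.1449]
tool_rot: [0.805, 0.593, 0.015, -0.012]
ft_force: [-1.4, -0.1, 0.2]
grip_width: 0.0005
```

```bash
sed -i 's/^print("turn/D=D@R.from_euler("z",-90,degrees=True).as_matrix()\nprint("turn/' p.py; python3 p.py; python3 -c "
from h import *
print(get_obs()['joint_pos'].round(2))
cv2.imwrite('pics/w1.png',camera('wrist')[:,:,::-1])"
```

```text
front [0.4607 0.0895] tool delta mm [150.7 -97.    5.8]
left [0.5568 0.1297] tool delta mm [217.4 -17.    8.3]
back [0.6213 0.0479] tool delta mm [158.4  68.8   6. ]
right [0.5252 0.0077] tool delta mm [ 91.6 -11.2   3.5]
tcp [ 0.5088 -0.0832  0.1449] F [-1.4 -0.1  0.2] t 4.35 tool x,z [0.295 0.955 0.038] [ 0.011  0.036 -0.999]
turn deg [ 0.02 -2.18 -2.65]
[-0.18  0.32 -0.12  1.13  0.04  1.69]
```

Emit:
jog_arm --deltas '[[[0,0,0,0,-2.2,-2.6,0],[30,-3,0,0,0,0,0],[30,-3,0,0,0,0,0],[30,-3,0,0,0,0,0],[0,0,0,0,0,0,0]]]'

```text
clock: 4.9
eef_pos: [0.5233, 0.0097, 0.1448]
tool_rot: [0.793, 0.609, -0.0, 0.001]
ft_force: [0.2, 0.2, 1.8]
grip_width: 0.0002
```

```bash
python3 p.py
```

```text
front [0.4607 0.0895] tool delta mm [ 60.9 -81.2  -0.2]
left [0.5568 0.1297] tool delta mm [124.6   1.2  -0.2]
back [0.6213 0.0479] tool delta mm [62.3 84.8 -0. ]
right [0.5252 0.0077] tool delta mm [-1.4  2.3  0. ]
tcp [0.5233 0.0097 0.1448] F [0.2 0.2 1.8] t 4.9 tool x,z [ 0.259  0.966 -0.002] [ 0.    -0.002 -1.   ]
turn deg [ 0.05  0.09 -0.48]
```

Emit:
jog_arm --deltas '[[[-1,2,20,0,0,-0.5,0],[0,0,20,0,0,0,0],[0,0,10,0,0,0,0],[0,0,5,0,0,0,0],[0,0,3,0,0,0,0]]]'

```text
clock: 5.4
eef_pos: [0.5261, 0.0085, 0.0864]
tool_rot: [0.792, 0.611, 0.0, 0.002]
ft_force: [-0.2, 0.1, -1.4]
grip_width: 0.0002
```

Emit:
jog_arm --deltas '[[[0,0,4,0,0,0,0],[0,0,3,0,0,0,0],[0,0,3,0,0,0,0]]]'

```text
clock: 5.7
eef_pos: [0.5267, 0.0081, 0.0784]
tool_rot: [0.792, 0.61, 0.001, 0.003]
ft_force: [-3.7, 0.6, 4.9]
grip_width: 0.0004
```

Emit:
jog_arm --deltas '[[[0,0,3,0,0,0,0],[0,0,3,0,0,0,0]]]'

```text
clock: 5.9
eef_pos: [0.5276, 0.0079, 0.074]
tool_rot: [0.793, 0.61, 0.002, 0.003]
ft_force: [-9.2, 0.2, 24.9]
grip_width: -0.0
```

Emit:
jog_arm --deltas '[[[0,0,2,0,0,0,0]]]'

```text
clock: 6.0
eef_pos: [0.5277, 0.0079, 0.074]
tool_rot: [0.793, 0.61, 0.003, 0.004]
ft_force: [-9.5, 0.1, 21.7]
grip_width: -0.0003
```

Emit:
jog_arm --deltas '[[[0,0,-5,0,0,0,0],[0,0,-20,0,0,0,0],[0,0,-25,0,0,0,0],[0,0,0,0,0,0,0]]]'

```text
clock: 6.4
eef_pos: [0.5278, 0.0078, 0.126]
tool_rot: [0.793, 0.609, 0.003, 0.004]
ft_force: [0.5, -0.5, 1.0]
grip_width: 0.0003
```

```bash
python3 p.py; python3 -c "
from h import *
i=camera('side')
cv2.imwrite('pics/s2.png',cv2.resize(i[150:270,170:310],None,fx=4,fy=4)[:,:,::-1])"
```

```text
front [0.4607 0.0895] tool delta mm [ 61.7 -85.9  -0.9]
left [0.5568 0.1297] tool delta mm [125.3  -3.3  -0. ]
back [0.6213 0.0479] tool delta mm [62.8 80.1  0.9]
right [0.5252 0.0077] tool delta mm [-0.7 -2.5 -0. ]
tcp [0.5278 0.0078 0.126 ] F [ 0.5 -0.5  1. ] t 6.4 tool x,z [0.257 0.966 0.   ] [ 0.01  -0.003 -1.   ]
turn deg [ 0.61 -0.01 -0.38]
```

View pics/s2.png

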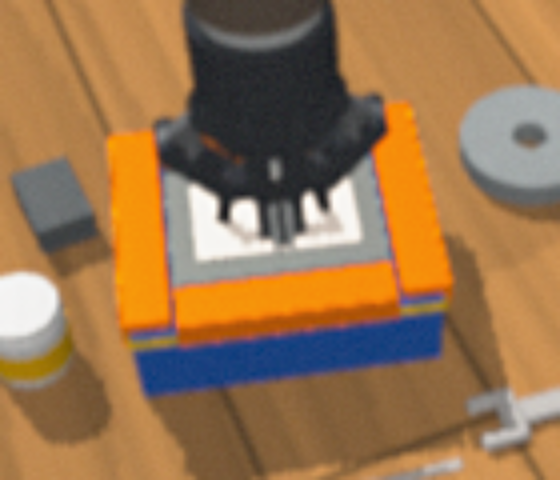

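The yellow band is hidden under the right section (crop ~(290,345)) and still shows at the ends under front (155,345) and back (420,303), so the right section is shut. Next is the back section.

Emit:
jog_arm --deltas '[[[21,27,0,0.6,0,-0.4,0],[21,27,0,0,0,0,0],[21,27,0,0,0,0,0],[0,0,0,0,0,0,0]]]'

```text
clock: 6.85
eef_pos: [0.6187, 0.0484, 0.1175]
tool_rot: [0.791, 0.611, -0.005, -0.004]
ft_force: [-0.7, -0.5, 0.2]
grip_width: -0.0001
```

```bash
python3 p.py
```

```text
front [0.4607 0.0895] tool delta mm [-1.000e-01 -1.633e+02  2.100e+00]
left [0.5568 0.1297] tool delta mm [ 63.1 -80.4   0.8]
back [0.6213 0.0479] tool delta mm [ 0.2  2.7 -0. ]
right [0.5252 0.0077] tool delta mm [-62.9 -80.2   1.3]
tcp [0.6187 0.0484 0.1175] F [-0.7 -0.5  0.2] t 6.85 tool x,z [ 0.252  0.968 -0.004] [-0.013 -0.001 -1.   ]
turn deg [-0.73  0.23 -0.09]
```

Emit:
jog_arm --deltas '[[[0,2,18,-0.7,0.2,0,0],[0,0,8,0,0,0,0],[0,0,4,0,0,0,0],[0,0,4,0,0,0,0]]]'

```text
clock: 7.25
eef_pos: [0.6184, 0.0476, 0.0794]
tool_rot: [0.791, 0.612, -0.002, -0.001]
ft_force: [-1.3, -0.4, 9.2]
grip_width: -0.0001
```

Emit:
jog_arm --deltas '[[[0,0,3,0,0,0,0],[0,0,3,0,0,0,0],[0,0,3,0,0,0,0]]]'

```text
clock: 7.55
eef_pos: [0.6183, 0.0473, 0.074]
tool_rot: [0.791, 0.611, -0.001, -0.001]
ft_force: [-8.7, 0.3, 25.8]
grip_width: 0.0003
```

Emit:
jog_arm --deltas '[[[0,0,1,0,0,0,0],[0,0,-5,0,0,0,0],[0,0,-20,0,0,0,0],[0,0,-25,0,0,0,0],[0,0,0,0,0,0,0]]]'

```text
clock: 8.05
eef_pos: [0.6174, 0.0465, 0.1255]
tool_rot: [0.792, 0.611, -0.002, -0.001]
ft_force: [1.0, -0.2, 0.5]
grip_width: 0.0003
```

Emit:
jog_arm --deltas '[[[21,-26,0,0,0,0,0],[21,-27,0,0,0,0,0],[21,-27,0,0,0,0,0],[0,0,0,0,0,0,0]]]'

```text
clock: 8.45
eef_pos: [0.5544, 0.1282, 0.1233]
tool_rot: [0.793, 0.609, -0.002, -0.001]
ft_force: [0.6, -0.6, 0.0]
grip_width: 0.0003
```

```bash
python3 p.py; python3 -c "
from h import *
i=camera('side')
cv2.imwrite('pics/s3.png',cv2.resize(i[150:270,170:310],None,fx=4,fy=4)[:,:,::-1])"
```

```text
front [0.4607 0.0895] tool delta mm [-61.5 -80.6   0.5]
left [0.5568 0.1297] tool delta mm [ 2.1  2.  -0. ]
back [0.6213 0.0479] tool delta mm [-60.4  85.4  -0.2]
right [0.5252 0.0077] tool delta mm [-123.9    2.9    0.3]
tcp [0.5544 0.1282 0.1233] F [ 0.6 -0.6  0. ] t 8.45 tool x,z [ 0.258  0.966 -0.002] [-0.004 -0.001 -1.   ]
turn deg [-0.22  0.14 -0.41]
```

View pics/s3.png

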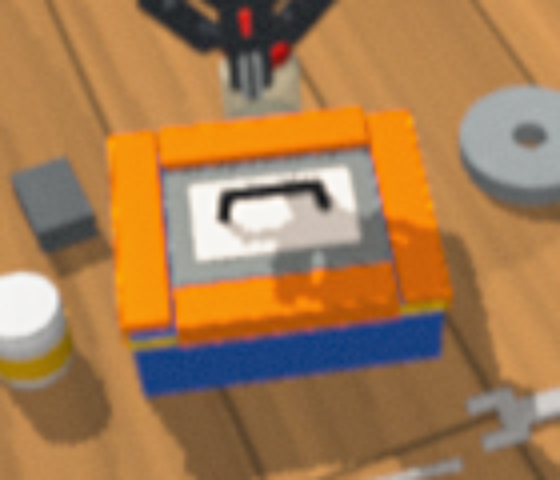

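The right section's yellow band is hidden, while the front's shows at (155,343). The back section looks lower, but a thin yellow line remains at (425,305). I'll compare the two shots at the pixel level.

```bash
python3 - <<'E'
import cv2,numpy as np
a,b=[cv2.imread(f"pics/{n}.png") for n in("s2","s3")]
v=np.hstack([cv2.resize(i[260:360,90:470],None,fx=2,fy=4) [:, :] for i in(a,b)])
v=np.vstack([cv2.resize(i[270:370,100:460],(796,290)) for i in(a,b)])
cv2.imwrite("pics/cmp.png",v)
E
```

```text
(no output)
```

View pics/cmp.png

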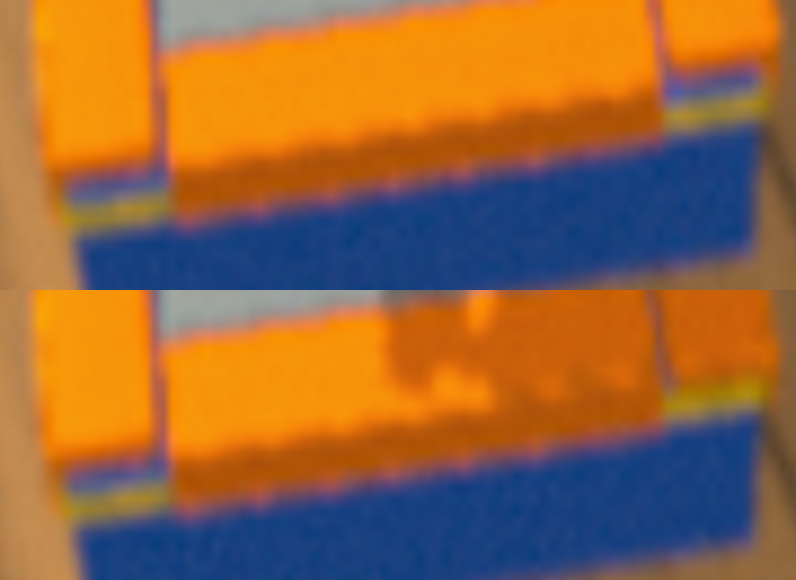

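The blue strip under the back section's end, visible before (upper strip, (715,85)), is gone after (lower strip, (715,385)). The remaining yellow is just the band's end piece on the side wall. The back section is down, so I'll press the left one.

Emit:
jog_arm --deltas '[[[2,2,20,0,0,-0.4,0],[0,0,10,0,0,0,0],[0,0,5,0,0,0,0],[0,0,4,0,0,0,0]]]'

```text
clock: 8.9
eef_pos: [0.5598, 0.1262, 0.0825]
tool_rot: [0.792, 0.611, -0.002, 0.001]
ft_force: [-0.4, 0.2, -0.4]
grip_width: -0.0
```

Emit:
jog_arm --deltas '[[[0,0,3,0,0,0,0],[0,0,3,0,0,0,0],[0,0,3,0,0,0,0]]]'

```text
clock: 9.2
eef_pos: [0.5607, 0.1256, 0.0749]
tool_rot: [0.792, 0.61, -0.001, 0.001]
ft_force: [-0.6, -0.3, 0.0]
grip_width: -0.0001
```

Emit:
jog_arm --deltas '[[[0,0,2,0,0,0,0],[0,0,2,0,0,0,0]]]'

```text
clock: 9.4
eef_pos: [0.5609, 0.1255, 0.074]
tool_rot: [0.793, 0.61, 0.0, 0.001]
ft_force: [-6.3, -0.5, 17.8]
grip_width: -0.0
```

Emit:
jog_arm --deltas '[[[0,0,-5,0,0,0,0],[0,0,-20,0,0,0,0],[0,0,-25,0,0,0,0],[0,0,0,0,0,0,0]]]'

```text
clock: 9.8
eef_pos: [0.5614, 0.1247, 0.1259]
tool_rot: [0.793, 0.609, 0.0, 0.001]
ft_force: [-0.1, 0.4, 0.8]
grip_width: -0.0002
```

```bash
python3 p.py
```

```text
front [0.4607 0.0895] tool delta mm [-60.  -88.3  -0.1]
left [0.5568 0.1297] tool delta mm [ 3.6 -5.7 -0. ]
back [0.6213 0.0479] tool delta mm [-58.8  77.7   0.2]
right [0.5252 0.0077] tool delta mm [-1.224e+02 -4.800e+00  1.000e-01]
tcp [0.5614 0.1247 0.1259] F [-0.1  0.4  0.8] t 9.8 tool x,z [ 0.258  0.966 -0.001] [ 0.002 -0.001 -1.   ]
turn deg [ 0.13  0.05 -0.41]
```

Emit:
jog_arm --deltas '[[[-20,-29,0,0,0,0,0],[-20,-30,0,0,0,0,0],[-20,-29,0,0,0,-0.4,0],[0,0,0,0,0,0,0]]]'

```text
clock: 10.2
eef_pos: [0.4575, 0.0879, 0.1217]
tool_rot: [0.791, 0.612, -0.001, 0.001]
ft_force: [1.1, 0.4, -0.8]
grip_width: 0.0
```

```bash
python3 p.py; python3 -c "
from h import *
i=camera('side')
cv2.imwrite('pics/s4.png',cv2.resize(i[150:270,170:310],None,fx=4,fy=4)[:,:,::-1])"
```

```text
front [0.4607 0.0895] tool delta mm [ 2.4  2.6 -0. ]
left [0.5568 0.1297] tool delta mm [65.4 85.6 -0.1]
back [0.6213 0.0479] tool delta mm [2.400e+00 1.686e+02 1.000e-01]
right [0.5252 0.0077] tool delta mm [-60.6  85.6   0.2]
tcp [0.4575 0.0879 0.1217] F [ 1.1  0.4 -0.8] t 10.2 tool x,z [ 0.251  0.968 -0.003] [-0.    -0.003 -1.   ]
turn deg [ 0.02  0.15 -0.01]
```

View pics/s4.png

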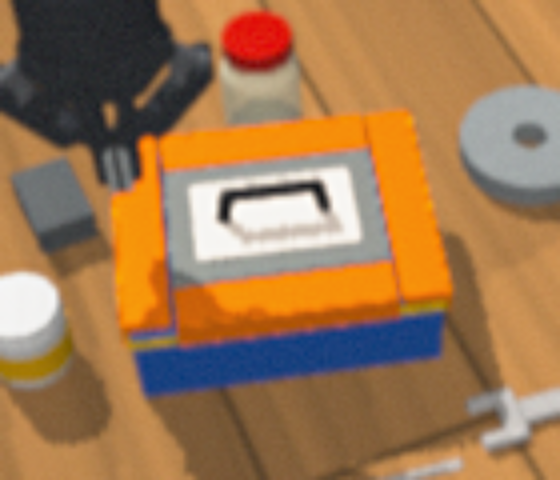

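The left section now looks flush with the back (seam at (365,125)), and only the front still stands proud (blue and yellow strip at (155,340)). The box and bystanders are unmoved. Pressing the front section.

Emit:
jog_arm --deltas '[[[2,2,20,0,0,0,0],[0,0,10,0,0,0,0],[0,0,5,0,0,0,0],[0,0,4,0,0,0,0]]]'

```text
clock: 10.65
eef_pos: [0.468, 0.0909, 0.0828]
tool_rot: [0.791, 0.612, 0.004, 0.003]
ft_force: [-0.3, -0.5, 0.5]
grip_width: 0.0
```

Emit:
jog_arm --deltas '[[[0,0,3,0,0,0,0],[0,0,3,0,0,0,0],[0,0,3,0,0,0,0]]]'

```text
clock: 10.95
eef_pos: [0.4691, 0.0912, 0.0744]
tool_rot: [0.791, 0.612, 0.004, 0.004]
ft_force: [0.1, 0.2, 0.2]
grip_width: 0.0002
```

Emit:
jog_arm --deltas '[[[0,0,2,0,0,0,0]]]'

```text
clock: 11.05
eef_pos: [0.4693, 0.0912, 0.0739]
tool_rot: [0.791, 0.612, 0.004, 0.004]
ft_force: [-10.2, -2.3, 29.1]
grip_width: 0.0001
```

Emit:
jog_arm --deltas '[[[0,0,-5,0,0,0,0],[0,0,-20,0,0,0,0],[0,0,-30,0,0,0,0],[0,0,-30,0,0,0,0],[0,0,0,0,0,0,0]]]'

```text
clock: 11.55
eef_pos: [0.4693, 0.0915, 0.162]
tool_rot: [0.791, 0.612, 0.005, 0.004]
ft_force: [0.8, -0.1, -0.7]
grip_width: 0.0003
```

Emit:
jog_arm --deltas '[[[-10,-30,-20,0,0,0,0],[-10,-30,-20,0,0,0,0],[-10,-30,-20,0,0,0,0],[0,0,0,0,0,0,0],[0,0,0,0,0,0,0]]]'

```text
clock: 12.05
eef_pos: [0.3726, 0.0852, 0.2201]
tool_rot: [0.791, 0.612, 0.005, 0.004]
ft_force: [0.9, -0.3, -0.1]
grip_width: -0.0001
```

```bash
python3 -c "
from h import *
i=camera('side');t=camera('top')
a=cv2.resize(i[150:270,170:310],None,fx=4,fy=4)
cv2.imwrite('pics/s5.png',a[:,:,::-1]);cv2.imwrite('pics/t5.png',t[:,:,::-1])
print(boxrect('top',.074)[0],get_obs()['eef_pos'],get_obs()['ft_force'])
p=cv2.imread('pics/top0.png')[:,:,::-1]
d=(cv2.absdiff(p,t).max(2)>40).astype(np.uint8)
_,_,s,c=cv2.connectedComponentsWithStats(d)
print([(x[:5].tolist()) for x in s[1:] if x[4]>25])"
```

```text
((541.1676025390625, 68.50176239013672), (156.30096435546875, 196.062744140625), 75.32587432861328) [0.37277195 0.08506705 0.21947266] [-1.15720674  0.13440852  0.1417929 ]
[[238, 269, 8, 35, 180], [168, 273, 100, 147, 10398], [246, 275, 14, 49, 359], [389, 277, 37, 19, 237]]
```

View pics/s5.png

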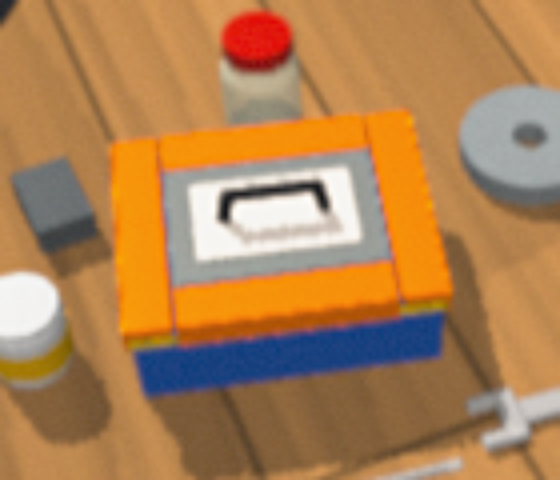

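All four sections look flush, and the front's blue strip is gone. The left section's own band faces away from this camera, so I'll check its drop numerically before handing in.

```bash
python3 - <<'E'
import cv2,numpy as np
for n in("s3","s5"):
    h=cv2.cvtColor(cv2.imread(f"pics/{n}.png"),cv2.COLOR_BGR2HSV)
    for c in(180,200,330,345):
        r=np.where(h[90:230,c,1]>215)[0]+90; print(n,c,"orange rows",r.min(),r.max())
E
```

```text
s3 180 orange rows 128 164
s3 200 orange rows 124 163
s3 330 orange rows 111 147
s3 345 orange rows 108 146
s5 180 orange rows 136 166
s5 200 orange rows 132 163
s5 330 orange rows 118 148
s5 345 orange rows 116 147
```

The left section's far edge dropped 8 crop pixels, or about 2 image pixels, which matches 7 mm. It is shut.

```bash
python3 -c "
from workcell import *
print(job_done(),get_obs()['clock'])"
```

```text
the job is handed in; nothing more can be done
the job is handed in; nothing more can be done
```

I pressed all four rim sections shut with closed fingertips, in the order right, back, left, front, and handed the job in at about 12 s of the 48 s allowed. No verdict was reported.

**Pressing:** Each press ended with the fingertips at 74 mm height, level with the panel. The highest wrist force read at the end of a move was about 31 N, against the 60 N limit.

**Last checks:**
- **Front and back:** the blue and yellow strips under their ends closed up. A thin yellow line still shows at the ends of both. I took that to be the band's end on the side wall.
- **Right:** its yellow band is hidden.
- **Left:** its band faces away from the camera. Its far edge dropped by about 2 pixels, which matches 7 mm.
- **Box:** it moved less than 1 mm. Its tilt was only judged by eye.
- **Bystanders:** the before/after pictures show no shift of the things clear of the arm. The arm hid part of the area near the tin and the steel block in the top view, but both look in place from the side.
- **Handle:** I saw no sign of contact with it.

**Hitches:**
- My first tool angle ran joint 6 to its range limit at 3.14 rad, so I turned the tool back a quarter turn before the first press.
- The front press landed about 8 mm inward of the section's centre line.
- The top-view comparison also flagged a small patch on the green look-alike box. I took it for the arm's shadow, since nothing went near that box.

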